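# Put the tall pinch block back between its neighbours

### The arm

A 6-joint arm with a two-finger parallel gripper is mounted at the origin on the work surface. World frame = base frame: x ahead of the robot, y to its left, z up, the work surface at z = 0. Lengths are in m, angles in rad, forces in N, time in s.
With the tool pointing down it reaches from about 0.35 to 0.975 m from the base axis. Payload 4.9 kg.
Tool frame: the origin (TCP) lies at the very end of the fingers, on their centre line; the grasp point (between the pads) lies 19 mm behind it; z points along the fingers, x is the direction in which the jaws open and shut, and the axes are right-handed (so a half turn about z gives the same grasp; the last joint's range is limited). The gripper opens to 85 mm and grips with 20 to 120 N. Pads are 22 mm wide; open, the fingers measure 114 mm over their backs; the gripper's body (76 mm by 85 mm) begins 54 mm behind the grasp point. The pads swing forward as they close: fully open they stand 13 mm farther back than shut.
Start: joints at [1.089, 0.053, 1.613, -0, 1.476, -0.119], TCP at [0.222, 0.584, 0.231] pointing down, gripper open.
Joint ranges: [-3.01, 3.01], [-1.01, 2.22], [0.06, 2.58], [-1.02, 4.17], [0.09, 2.62], [-3.14, 3.14]. Speed limits (rad/s): [2.57, 2.57, 3.14, 3.14, 3.14, 3.14].

### API

Orientations are given as a rotation vector (axis times angle).
In Python, from station import ctrl gives the robot as it stands.
- The arm moves only by the shell command python3 -m handwheel 'ROWS' [OPENING] [FORCE]. ROWS is a JSON object of lists of equal length, an entry for each row: "offset": the shift along the world's x, y, z in units of 40 mm (1.0 is 40 mm), a list of three; "roll": the turn about the world's z in units of 6 degrees (1.0 is 6 degrees). A call has exactly 10 rows; each row is the pose to reach, as a shift and turn from the pose commanded when the call began; what a row does not reach only later rows make up. A row lasts 1/10 s, in which the tool goes at most 50 mm and 8.59 degrees, less where a joint would pass 70% of its speed; a pose out of reach is approached as far as the arm can. A call with a gripper value outside its range is refused whole. OPENING is the finger opening in mm, from 0 to 85.4, set as the call begins (- or left out, the last holds). The fingers move at their own pace and stop on an object; FORCE is the grip in N (left out, the last holds). Time passes only in rows, so rows that repeat a pose let the fingers close, or fill a call up. It gives the time, the measured TCP pose, the force and the opening at its end, in the units of the state.
- ctrl.get_obs(): the state, without advancing time (a new reading comes with each control period).
- ctrl.get_image(name): name is "scene" or "top" or "wrist"; returns a dict with "img" (480x640x3 uint8, red, green, blue), "fx", "fy", "cx", "cy" (pixels), "T" (4x4, takes a point from camera to world coordinates). Camera axes: x right, y down, z forward; pixel columns grow to the right and rows downward; lengths in m; the calibration is good to about 2 mm. A picture is of the moment at which its call begins. There is no depth.
- ctrl.finish_job(): hands the job in, once; it reports no verdict.
The state is a dict: "t": time; "q": joint angles; "dq": joint speeds; "effort": joint torques, N m; "tool_pos": TCP position; "tool_rot": TCP orientation; "contact_force": force on the tool from outside, world axes, zero at the start; "wrist_torque": the same for the moment, N m; "opening": finger opening in m.
Only numpy, scipy, OpenCV 4.12 (cv2) and the standard library are available. Lean on these libraries where they do the work, as an engineer would, in place of code of your own. Each camera call takes 0.05 s, during which the arm holds its last target.

### The job

Take the tall pale pinch block (yellow top) out of the leaning rest, straighten it up, and slide it foot-down into the narrow gap between the two short dark blocks (blue and red tops) in the wooden rack, spreading them apart with it. Guide it down until its foot is fully home on the rack's floor before letting go, rather than dropping it, with the two short blocks still standing upright in the rack on either side of it. Do not tip the short blocks over or shift the collar, the ball or the tin standing about.

Things in the scene. Friction and masses are not known exactly. Their poses are not given: they have to be found in the camera images.
- tall_block_mid (a point): The tall pinch-grip block (smooth pale lacquered wood, topmost 14 mm painted yellow): a flat upright board 60 mm wide (its x) x 20 mm thick (its y) x 150 mm tall (its z, pointing to its top), about 0.15 kg. This point is its centre, 75 mm above its foot and 75 mm below its top. Both faces of the foot are bevelled: 10 mm thick at the very bottom, full 20 mm from 14 mm up. At the start it stands in the grey rest, leaning 0.35 rad (20 degrees) over towards the rest's +y.
- left_block_mid (a point): The short dark lacquered wooden block with the blue-painted top, loose in the rack on the rack's +y side: 70 mm wide (x) x 28 mm thick (y) x 95 mm tall (z), 0.25 kg. This point is its centre. Its top is bevelled on both faces: 12 mm thick at the very top, full 28 mm from 12 mm down. It slides easily on the rack floor (about 1 N) and can lean a little outwards; pushing the tall block in takes some newtons, well under 20.
- right_block_mid (a point): The short dark lacquered wooden block with the red-painted top, loose on the rack's -y side; same shape, size, weight and bevels as the blue-topped one. The gap between the two is 5 to 15 mm at the start, narrower than the tall block.
- rack: The fixed pale wooden tray that keeps the blocks standing side by side in a row along its y. 100 x 106 mm outside; origin at the centre of its underside, z up. Inner floor 12 mm above the origin, 80 mm (x) by 82 mm (y). End walls at +-y reach 80 mm above the origin, side rails at +-x reach 28 mm. The three blocks together take 76 of its 82 mm.
- rest: The fixed leaning rest (grey plastic on a black base 90 x 110 mm) that holds the tall block at the start; origin at the centre of its underside, z up. Its slot leans 0.35 rad over towards +y; the rest supports the lower 85 mm of the block's back, the lower 22 mm of its front and of its edges. Leave by drawing the block out along its own length.
- collar: Steel star-shaped spinlock collar lying flat, 70 mm across, 26 mm high; origin at the centre of its underside. Not to be disturbed.
- ball: Orange knobbly silicone massage ball, 62 mm across; origin at the centre of its underside. Not to be disturbed.
- tin: Aluminium tin with a black cap, 72 mm across, 70 mm high; origin at the centre of its underside. Not to be disturbed.
Mind the look-alikes: they are no part of the job. There is more than one size of the part that bears tall_block_mid; the job needs the smallest. What is shaped like the part that bears left_block_mid but orange or turquoise is not meant.

How it is judged:
By the outcome, as a careful person would: the job done as asked, in the order asked, and still so for the second after the job is handed in, with the robot touching nothing.
It also fails if it takes over 50 s, if anything falls off the work surface, if the arm or the gripper's body presses on something with over 40 N, if the wrist force passes 120 N, or if a joint passes its speed limit or range.

## Working session

There is one attempt and no reset: what is moved stays moved. The work goes in short steps, Python scripts to look and compute and a shell command to move; the robot and the scene stay as the last step left them, time stands still between calls to the robot, and variables do not carry over. Pictures are saved under pics/ and viewed, and the job is handed in when it is done.

```bash
ls; mkdir -p pics
python3 - <<'E'
from station import ctrl
import cv2
o=ctrl.get_obs();print(o)
for n in ["scene","top","wrist"]:
    d=ctrl.get_image(n);cv2.imwrite(f"pics/{n}0.png",d["img"][:,:,::-1]);print(n,d["fx"],d["cx"],d["cy"],d["T"])
E
```

```text
pics
{'t': 0.0, 'q': array([ 1.08897605e+00,  5.33686739e-02,  1.61433222e+00, -1.77354214e-05,
        1.47596011e+00, -1.19016973e-01]), 'dq': array([-0.00095642,  0.00014425,  0.00021708, -0.00045432,  0.00097928,
       -0.00081202]), 'effort': array([-1.50266591e-03, -3.93675578e+01, -3.70175171e+01, -1.98447301e-04,
        7.03208192e-03,  3.59256358e-07]), 'tool_pos': array([0.22153085, 0.58374916, 0.23003285]), 'tool_rot': array([ 2.58494922,  1.78366983, -0.00286047]), 'contact_force': array([ 0.67683676, -0.67313761,  0.07452742]), 'wrist_torque': array([ 0.00714063, -0.00805405, -0.06257191]), 'opening': 0.08547773661743542}
scene 539.1589400398711 311.36937726703883 237.0649474225795 [[ 0.809356    0.50097571 -0.30653907  0.82632385]
 [ 0.5873115  -0.68783964  0.4265464  -0.44329005]
 [ 0.00283966 -0.52526182 -0.85093593  0.93648069]
 [ 0.          0.          0.          1.        ]]
top 489.4045110045911 318.34249483272157 238.40118507929859 [[-0.00762028 -0.99121624  0.13203146  0.38728049]
 [-0.99996929  0.0073121  -0.00281879 -0.04741568]
 [ 0.0018286  -0.13204888 -0.99124152  0.9793907 ]
 [ 0.          0.          0.          1.        ]]
wrist 394.16737818607015 316.3499911611024 236.81357058906246 [[ 0.35476422  0.88619684  0.29798909  0.14412824]
 [ 0.93495353 -0.33555917 -0.11516054  0.61354267]
 [-0.00206193  0.31946079 -0.94759725  0.37345273]
 [ 0.          0.          0.          1.        ]]
```

View pics/scene0.png

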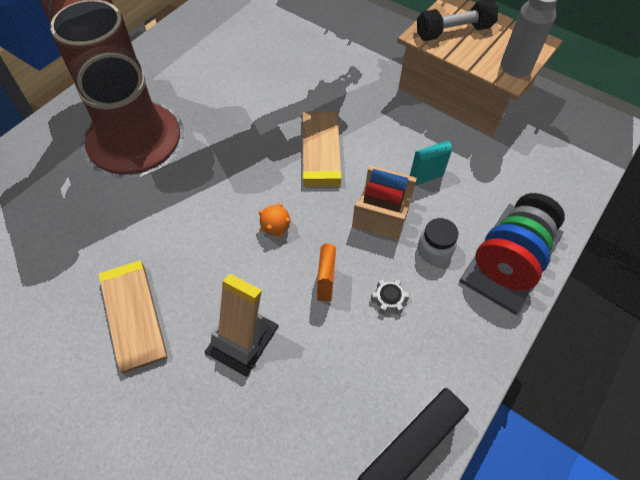

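View pics/top0.png

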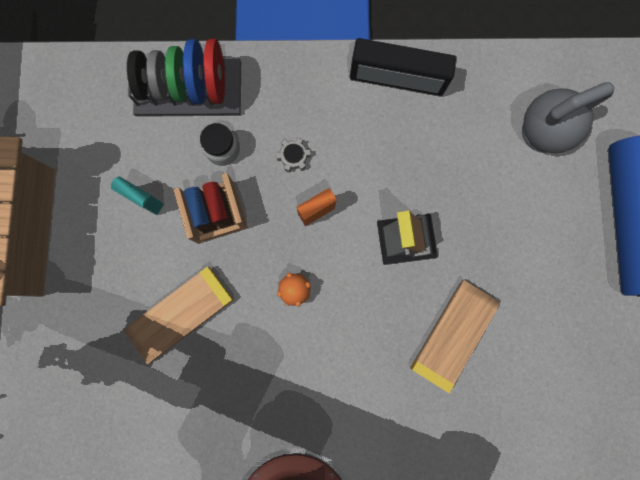

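View pics/wrist0.png

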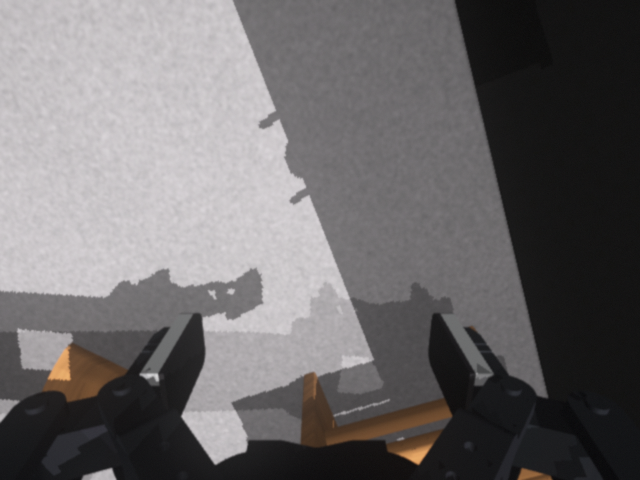

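The scene view shows three yellow-ended boards: (322,150), lying; (132,317), lying; and (240,315), leaning in the grey rest. The two lying boards are clearly longer and wider, so the leaning one is the smallest and the one meant. The four bevelled blocks are blue (388,180) and red (384,195) in the rack, plus turquoise (431,162) and orange (326,272) outside it. The blue and red ones are meant. I'll confirm this in enlarged crops.

Run:
```python
import cv2,numpy as np
t=cv2.imread("pics/top0.png");s=cv2.imread("pics/scene0.png")
def c(im,x,y,w,h,k): return cv2.resize(im[y:y+h,x:x+w],None,fx=k,fy=k,interpolation=cv2.INTER_CUBIC)
cv2.imwrite("pics/c1.png",np.hstack([c(t,370,200,75,75,5),c(s,200,265,85,115,5)[:375+0,:]]))
cv2.imwrite("pics/c2.png",np.hstack([c(t,165,165,85,85,4.5),c(s,345,155,85,85,4.5)]))
```

```text
(no output)
```

View pics/c1.png

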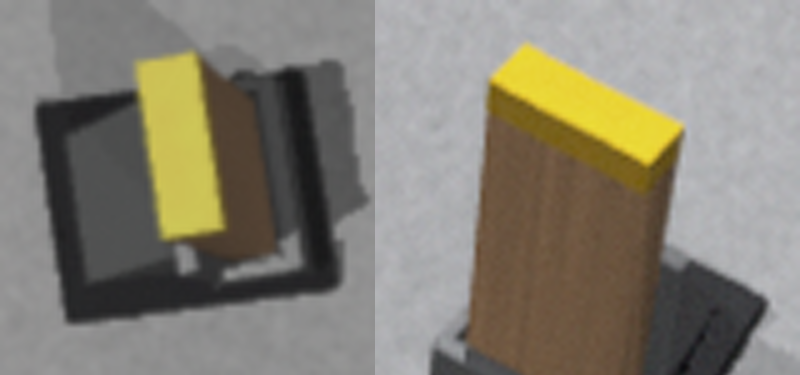

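View pics/c2.png

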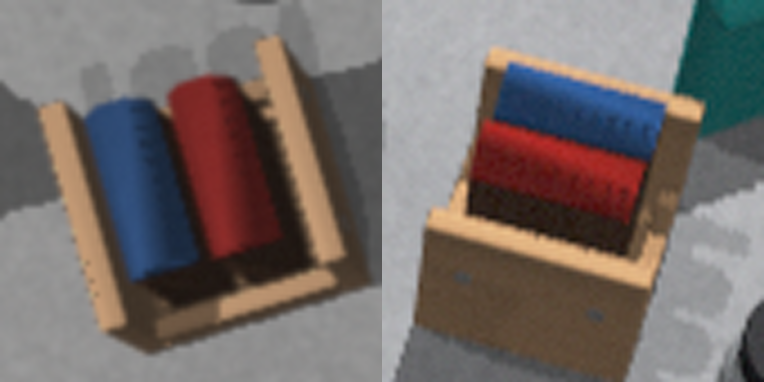

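```bash
cat > h.py <<'E'
import numpy as np
from station import ctrl
# calibrations are fixed for scene/top
C={}
def cam(n,d=None):
    if n not in C: C[n]=d or ctrl.get_image(n)
    return C[n]
def ray(n,u,v):
    d=cam(n);T=d["T"];r=T[:3,:3]@np.array([(u-d["cx"])/d["fx"],(v-d["cy"])/d["fy"],1]);return T[:3,3],r/np.linalg.norm(r)
def plane(n,u,v,z):
    o,r=ray(n,u,v);return o+r*(z-o[2])/r[2]
def tri(*obs):
    A=np.zeros((3,3));b=np.zeros(3);R=[]
    for ob in obs:
        o,r=ray(*ob);P=np.eye(3)-np.outer(r,r);A+=P;b+=P@o;R.append((P,o))
    p=np.linalg.solve(A,b);return p,[round(float(np.linalg.norm(P@(p-o)))*1000,1) for P,o in R]
def proj(n,p):
    d=cam(n);T=d["T"];c=T[:3,:3].T@(np.array(p)-T[:3,3]);return d["fx"]*c[0]/c[2]+d["cx"],d["fy"]*c[1]/c[2]+d["cy"]
E
python3 - <<'E'
from h import *
np.set_printoptions(precision=4,suppress=True)
a=tri(("top",402,248),("scene",230,273.6));b=tri(("top",397.2,212.4),("scene",261.6,290.4))
print(a,b,np.linalg.norm(a[0]-b[0]));e=b[0]-a[0];print("blockyaw",np.degrees(np.arctan2(e[1],e[0])))
z=(a[0][2]+b[0][2])/2
print("near",plane("scene",223,281,z-.007),plane("scene",255.4,298,z-.007))
g=lambda x,y:(165+x/4.5,165+y/4.5)
for k in [(40,107),(63,102),(100,328),(127,320),(257,42),(280,37),(320,262),(345,250)]: print(k,plane("top",*g(*k),.08))
print("blue/red ridge z~.107")
for k in [(87,115),(155,103),(132,278),(198,262),(172,88),(235,80),(215,255),(280,240)]: print(k,plane("top",*g(*k),.1))
# rest base corners z=.0?
for k in [(38,105),(68,322),(340,285),(302,68)]: print("rest",k,plane("top",370+k[0]/5,200+k[1]/5,.01))
E
```

```text
(array([ 0.48  , -0.1894,  0.1604]), [1.4, 1.4]) (array([ 0.5407, -0.1831,  0.1612]), [1.3, 1.3]) 0.06110194733830842
blockyaw 5.983507948661661
near [ 0.4777 -0.2033  0.1538] [ 0.5393 -0.1959  0.1538]
(40, 107) [0.6031 0.2206 0.08  ]
(63, 102) [0.6052 0.2111 0.08  ]
(100, 328) [0.5098 0.193  0.08  ]
(127, 320) [0.5131 0.182  0.08  ]
(257, 42) [0.6303 0.1306 0.08  ]
(280, 37) [0.6324 0.121  0.08  ]
(320, 262) [0.5367 0.1028 0.08  ]
(345, 250) [0.5417 0.0926 0.08  ]
blue/red ridge z~.107
(87, 115) [0.5948 0.1954 0.1   ]
(155, 103) [0.5996 0.1678 0.1   ]
(132, 278) [0.5274 0.1753 0.1   ]
(198, 262) [0.5337 0.1488 0.1   ]
(172, 88) [0.6059 0.161  0.1   ]
(235, 80) [0.609  0.1353 0.1   ]
(215, 255) [0.5366 0.142  0.1   ]
(280, 240) [0.5425 0.1158 0.1   ]
rest (38, 105) [ 0.5508 -0.1694  0.01  ]
rest (68, 322) [ 0.4634 -0.1793  0.01  ]
rest (340, 285) [ 0.4773 -0.2879  0.01  ]
rest (302, 68) [ 0.5651 -0.2761  0.01  ]
```

The crops confirm it: the leaning 60×20 mm board (yellow top at about (406,229) in top) is the tall block, and the red and blue blocks sit centred in the rack at about (205,205) with a gap of about 7 mm.

My plan is to grip across the 60 mm width and draw the block partway out along its lean. Then I'll pivot it upright in the grip against the rest's front lip.

```bash
python3 -m handwheel '{"offset":[[0.2,-0.5,0.3],[0.55,-1.45,0.5],[0.9,-2.4,0.5],[1.25,-3.4,0.5],[1.6,-4.4,0.5],[1.95,-5.4,0.5],[2.3,-6.4,0.5],[2.65,-7.4,0.5],[3.0,-8.4,0.5],[3.4,-9.4,0.5]],"roll":[-0.3,-0.9,-1.5,-2.1,-2.7,-3.3,-3.9,-4.5,-5.1,-5.7]}' 85
```

```text
t: 1.25
tool_pos: [0.3578, 0.2068, 0.2514]
tool_rot: [-2.997, -0.942, -0.001]
contact_force: [1.4, -0.4, -0.2]
opening: 0.0851
```

```bash
python3 -m handwheel '{"offset":[[0.4,-1.0,0],[0.8,-2.0,0],[1.2,-3.1,0],[1.6,-4.2,0],[2.0,-5.3,0],[2.4,-6.4,0],[2.8,-7.5,0],[3.2,-8.6,0],[3.6,-9.6,0],[3.8,-10.2,0]],"roll":[-0.5,-1.0,-1.5,-2.0,-2.5,-3.0,-3.5,-4.0,-4.5,-4.7]}' 85
python3 - <<'E'
from station import ctrl
import cv2
d=ctrl.get_image("wrist");cv2.imwrite("pics/w1.png",d["img"][:,:,::-1]);print(d["T"]);print(ctrl.get_obs()["tool_pos"])
E
```

```text
t: 2.25
tool_pos: [0.5102, -0.2026, 0.2509]
tool_rot: [3.136, 0.181, -0.001]
contact_force: [0.3, -0.0, -0.2]
opening: 0.085
[[ 9.93357160e-01  1.08918545e-01  3.71255142e-02  4.99982942e-01]
 [ 1.15071349e-01 -9.41274237e-01 -3.17429355e-01 -1.20688107e-01]
 [ 3.71346749e-04  3.19592805e-01 -9.47554906e-01  3.94194900e-01]
 [ 0.00000000e+00  0.00000000e+00  0.00000000e+00  1.00000000e+00]]
[ 0.51060775 -0.20484002  0.2508246 ]
```

View pics/w1.png

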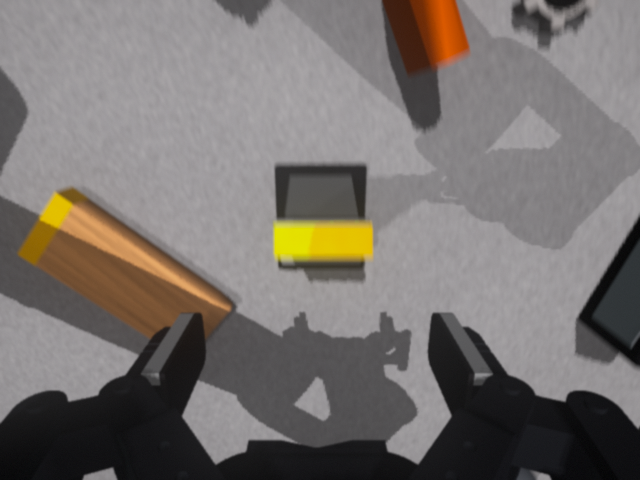

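Run:
```python
from h import *
d=cam("wrist")
for u,v,z in [(274,221,.1608),(373,221,.1608),(274,261,.154),(372,261,.154)]: print(plane("wrist",u,v,z))
print(proj("wrist",[.4800,-.1894,.1604]),proj("wrist",[.5407,-.1831,.1612]))
```

```text
[ 0.48245905 -0.19397332  0.1608    ]
[ 0.54306367 -0.18707061  0.1608    ]
[ 0.48409162 -0.22334122  0.154     ]
[ 0.54800734 -0.21606368  0.154     ]
(np.float64(270.6542480942974), np.float64(213.2661865918061)) (np.float64(370.3037263178608), np.float64(214.5760892698961))
```

```bash
python3 -m handwheel '{"offset":[[0.07,-0.05,-0.3],[0.07,-0.05,-0.7],[0.07,-0.05,-1.1],[0.07,-0.05,-1.5],[0.07,-0.05,-1.9],[0.07,-0.05,-2.3],[0.07,-0.05,-2.7],[0.07,-0.05,-3.0],[0.07,-0.05,-3.25],[0.07,-0.05,-3.25]],"roll":[0,0,0,0,0,0,0,0,0,0]}' 85
python3 - <<'E'
from station import ctrl
import cv2
for n in ["scene","wrist"]:
    d=ctrl.get_image(n);cv2.imwrite(f"pics/{n}2.png",d["img"][:,:,::-1])
s=cv2.imread("pics/scene2.png")[200:400,140:340];cv2.imwrite("pics/s2c.png",cv2.resize(s,None,fx=3,fy=3))
E
```

```text
t: 3.35
tool_pos: [0.5117, -0.2012, 0.1193]
tool_rot: [-3.134, -0.187, 0.004]
contact_force: [-0.5, -0.1, -1.5]
opening: 0.085
```

View pics/s2c.png

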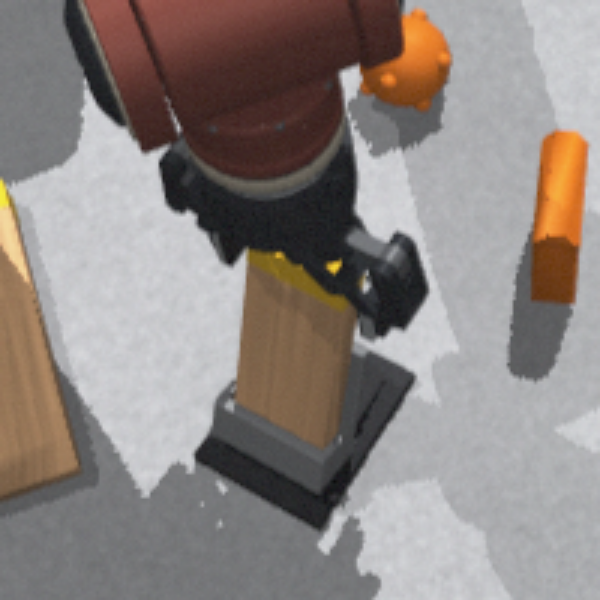

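View pics/wrist2.png

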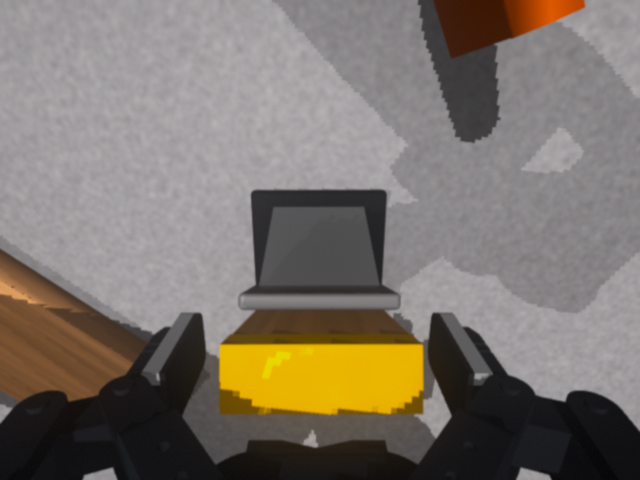

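```bash
python3 -m handwheel '{"offset":[[0.03,-0.05,0],[0.03,-0.1,0],[0.03,-0.1,0],[0.03,-0.1,0],[0.03,-0.1,0],[0.03,-0.1,0],[0.03,-0.1,0],[0.03,-0.1,0],[0.03,-0.1,0],[0.03,-0.1,0]],"roll":[0,0,0,0,0,0,0,0,0,0]}' 50 40
```

```text
t: 4.45
tool_pos: [0.5145, -0.2061, 0.1225]
tool_rot: [3.135, 0.187, 0.003]
contact_force: [-0.7, 1.4, 6.1]
opening: 0.0595
```

```bash
python3 -m handwheel '{"offset":[[0,0.01,0.04],[0,0.03,0.08],[0,0.04,0.12],[-0.01,0.06,0.16],[-0.01,0.07,0.2],[-0.01,0.09,0.25],[-0.01,0.11,0.3],[-0.02,0.125,0.35],[-0.02,0.145,0.4],[-0.02,0.145,0.4]],"roll":[0,0,0,0,0,0,0,0,0,0]}' 50 40
python3 - <<'E'
from station import ctrl
import cv2
d=ctrl.get_image("scene")
s=d["img"][220:400,180:320,::-1];cv2.imwrite("pics/s3c.png",cv2.resize(s,None,fx=3.3,fy=3.3))
E
```

```text
t: 5.45
tool_pos: [0.513, -0.2004, 0.1377]
tool_rot: [3.135, 0.187, -0.0]
contact_force: [-0.0, -4.9, 0.8]
opening: 0.0597
```

View pics/s3c.png

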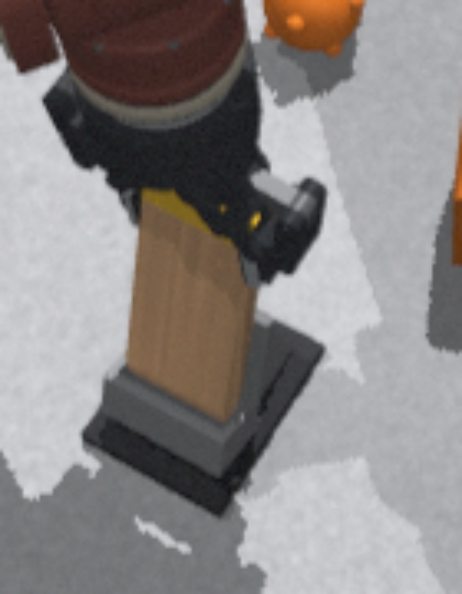

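```bash
python3 -m handwheel '{"offset":[[0.01,-0.06,0.01],[0.01,-0.12,0.03],[0.02,-0.18,0.04],[0.03,-0.24,0.05],[0.03,-0.3,0.07],[0.04,-0.36,0.08],[0.05,-0.42,0.09],[0.05,-0.48,0.1],[0.06,-0.5,0.1],[0.06,-0.5,0.1]],"roll":[0,0,0,0,0,0,0,0,0,0]}' 50 40
python3 - <<'E'
from station import ctrl
import cv2
d=ctrl.get_image("scene")
s=d["img"][220:400,180:320,::-1];cv2.imwrite("pics/s4c.png",cv2.resize(s,None,fx=3.3,fy=3.3))
E
```

```text
t: 6.5
tool_pos: [0.5154, -0.2201, 0.1414]
tool_rot: [3.136, 0.186, 0.0]
contact_force: [-1.4, 1.3, 0.1]
opening: 0.0594
```

View pics/s4c.png

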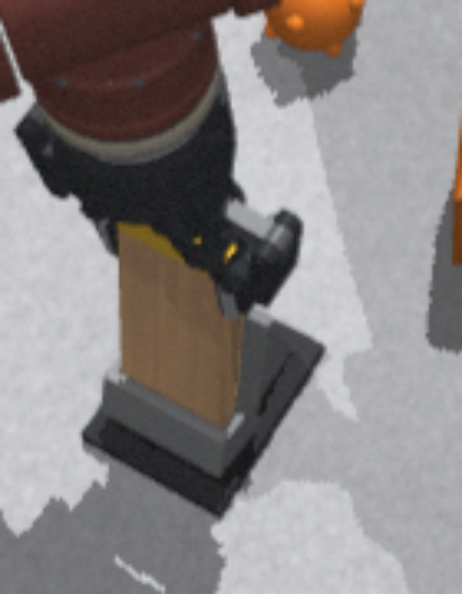

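It's pivoting in the grip against the lip as planned, so I'll continue.

```bash
python3 -m handwheel '{"offset":[[0.01,-0.06,0.01],[0.01,-0.12,0.02],[0.02,-0.18,0.03],[0.03,-0.24,0.03],[0.03,-0.3,0.04],[0.04,-0.36,0.04],[0.05,-0.42,0.04],[0.05,-0.48,0.04],[0.06,-0.52,0.04],[0.06,-0.52,0.04]],"roll":[0,0,0,0,0,0,0,0,0,0]}' 50 40
python3 - <<'E'
from station import ctrl
import cv2
d=ctrl.get_image("scene")
s=d["img"][220:400,180:320,::-1];cv2.imwrite("pics/s5c.png",cv2.resize(s,None,fx=3.3,fy=3.3))
E
```

```text
t: 7.55
tool_pos: [0.5178, -0.2411, 0.1429]
tool_rot: [3.136, 0.186, -0.0]
contact_force: [0.5, 2.3, 0.2]
opening: 0.0599
```

View pics/s5c.png

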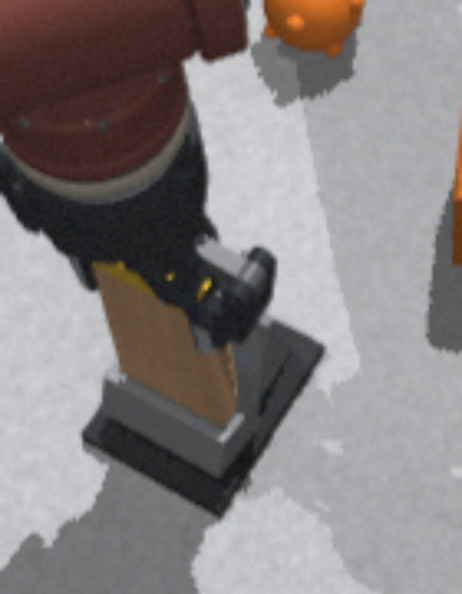

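Run:
```python
from h import *
yh=np.array([-.113,.9936,0]);xh=np.array([.9936,.113,0])
g=np.array([.5178,-.2411,.162])
for deg in [-6,-3,0,3,6]:
    a=np.radians(deg);zb=np.sin(a)*yh+np.cos(a)*np.array([0,0,1]);yb=np.cos(a)*yh-np.sin(a)*np.array([0,0,1])
    p=[proj("scene",g-.03*xh-.01*yb+h*zb) for h in (.013,-.07)]
    q=[proj("scene",g+.03*xh-.01*yb+h*zb) for h in (.013,-.07)]
    print(deg,[[round((u-180)*3.3),round((v-220)*3.3)] for u,v in p+q])
```

```text
-6 [[81, 276], [118, 330], [188, 335], [217, 385]]
-3 [[82, 274], [114, 336], [189, 333], [213, 391]]
0 [[82, 273], [109, 342], [190, 332], [209, 397]]
3 [[83, 271], [105, 347], [190, 330], [204, 403]]
6 [[84, 269], [101, 352], [191, 328], [200, 408]]
```

About 6° of lean is left (edge slope 0.21, against 0.39 for upright). That needs roughly 12 mm more.

```bash
python3 -m handwheel '{"offset":[[0.01,-0.06,0],[0.01,-0.12,0.01],[0.02,-0.18,0.01],[0.03,-0.24,0.01],[0.03,-0.3,0.01],[0.03,-0.3,0.01],[0.03,-0.3,0.2],[0.03,-0.3,0.6],[0.03,-0.3,1.2],[0.03,-0.3,1.5]],"roll":[0,0,0,0,0,0,0,0,0,0]}' 50 40
python3 -m handwheel '{"offset":[[0,0,0.6],[0,0,1.2],[0,0,1.5],[0,0,1.5],[0,0,1.5],[0,0,1.5],[0,0,1.5],[0,0,1.5],[0,0,1.5],[0,0,1.5]],"roll":[0,0,0,0,0,0,0,0,0,0]}' 50 40
python3 - <<'E'
from station import ctrl
import cv2
d=ctrl.get_image("scene")
s=d["img"][150:400,180:320,::-1];cv2.imwrite("pics/s6c.png",cv2.resize(s,None,fx=2.4,fy=2.4))
E
```

```text
t: 8.65
tool_pos: [0.5202, -0.2539, 0.207]
tool_rot: [3.132, 0.186, 0.006]
contact_force: [0.5, -0.1, -1.5]
opening: 0.0595
t: 9.65
tool_pos: [0.5189, -0.2527, 0.2626]
tool_rot: [-3.136, -0.187, 0.001]
contact_force: [-1.0, 0.7, -1.1]
opening: 0.0595
```

View pics/s6c.png

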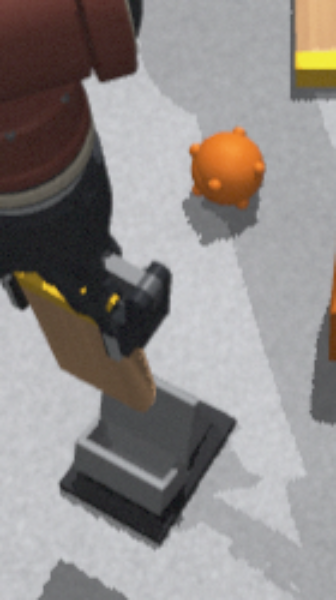

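```bash
python3 - <<'E'
from h import *
yh=np.array([-.113,.9936,0]);xh=np.array([.9936,.113,0])
g=np.array([.5189,-.2527,.2816])
for deg in [-12,-8,-4,0,4]:
    a=np.radians(deg);zb=np.sin(a)*yh+np.cos(a)*np.array([0,0,1]);yb=np.cos(a)*yh-np.sin(a)*np.array([0,0,1])
    P=[proj("scene",g+s*.03*xh+y*yb+h*zb) for s,y,h in ((-1,-.01,.013),(-1,-.01,-.109),(-1,-.005,-.123),(1,-.01,-.109),(1,-.005,-.123),(1,.005,-.123))]
    print(deg,[[round((u-180)*2.4),round((v-150)*2.4)] for u,v in P])
E
python3 - <<'E'
import cv2
i=cv2.imread("pics/s6c.png")[250:440,0:200];cv2.imwrite("pics/s6d.png",cv2.resize(i,None,fx=3,fy=3,interpolation=cv2.INTER_CUBIC))
E
```

```text
-12 [[10, 298], [70, 354], [80, 353], [148, 396], [157, 394], [164, 381]]
-8 [[11, 296], [64, 363], [73, 364], [141, 406], [149, 406], [158, 392]]
-4 [[12, 294], [57, 373], [66, 374], [135, 416], [142, 417], [151, 404]]
0 [[12, 293], [50, 382], [58, 385], [128, 426], [135, 428], [143, 415]]
4 [[13, 291], [42, 391], [50, 395], [121, 435], [127, 438], [136, 426]]
```

View pics/s6d.png

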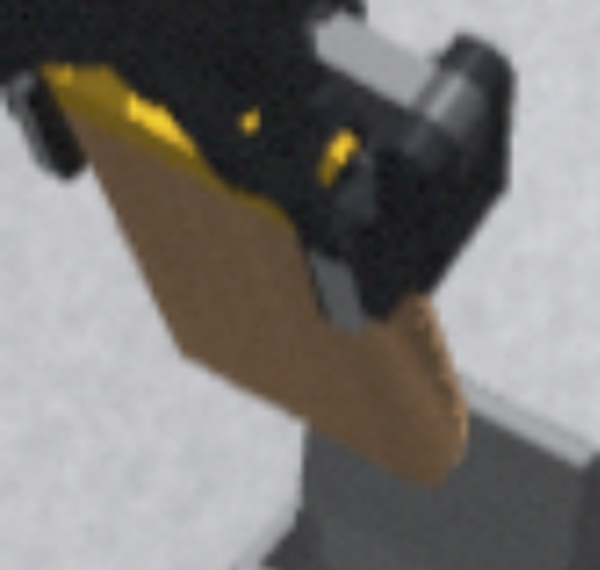

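```bash
python3 -m handwheel '{"offset":[[0.02,0.15,0.1],[0.06,0.45,0.2],[0.12,0.9,0.2],[0.19,1.45,0.2],[0.26,2.0,0.2],[0.33,2.55,0.2],[0.4,3.1,0.2],[0.47,3.65,0.2],[0.54,4.2,0.2],[0.61,4.75,0.2]],"roll":[0.1,0.2,0.3,0.4,0.5,0.6,0.7,0.8,0.9,1.0]}' 50 60
python3 -m handwheel '{"offset":[[0.07,0.55,0],[0.14,1.1,0],[0.21,1.65,0],[0.28,2.2,0],[0.35,2.75,0],[0.42,3.3,0],[0.5,3.9,0],[0.58,4.5,0],[0.65,5.0,0],[0.7,5.4,0]],"roll":[0.1,0.2,0.3,0.4,0.5,0.6,0.7,0.7,0.7,0.7]}' 50 60
```

```text
t: 10.75
tool_pos: [0.5432, -0.0602, 0.2712]
tool_rot: [-3.121, -0.354, -0.001]
contact_force: [-0.6, 0.5, -0.5]
opening: 0.0592
t: 11.75
tool_pos: [0.5708, 0.1558, 0.2711]
tool_rot: [-3.106, -0.468, -0.0]
contact_force: [0.3, 0.1, -2.7]
opening: 0.0591
```

Run:
```python
from h import *
import cv2
d=cam("scene")
i=d["img"][:,:,::-1];cv2.imwrite("pics/s7.png",i)
cv2.imwrite("pics/s7c.png",cv2.resize(i[100:250,320:460],None,fx=4,fy=4,interpolation=cv2.INTER_CUBIC))
o=ctrl.get_obs();print(o["tool_pos"],o["tool_rot"])
t=2*np.arctan2(.468,3.106);print(np.degrees(t))
xh=np.array([np.cos(t),np.sin(t),0]);yh=np.array([-xh[1],xh[0],0])
g=o["tool_pos"]+[0,0,.019]
for deg in [-6,-3,0,3]:
    a=np.radians(deg);zb=np.sin(a)*yh+np.cos(a)*np.array([0,0,1]);yb=np.cos(a)*yh-np.sin(a)*np.array([0,0,1])
    P=[proj("scene",g+s*.03*xh+y*yb+h*zb) for s,y,h in ((-1,-.01,.013),(-1,-.01,-.109),(-1,-.005,-.123),(1,-.01,-.109),(1,-.005,-.123),(1,.005,-.123))]
    print(deg,[[round((u-320)*4),round((v-100)*4)] for u,v in P])
```

```text
[0.57087871 0.15750618 0.27106027] [-3.10401018e+00 -4.69915131e-01 -8.76326430e-04]
17.137295415756093
-6 [[243, 37], [220, 211], [221, 220], [348, 245], [347, 253], [353, 236]]
-3 [[243, 35], [217, 220], [217, 231], [345, 254], [344, 264], [349, 247]]
0 [[244, 33], [213, 229], [213, 241], [343, 263], [340, 274], [346, 258]]
3 [[244, 31], [210, 237], [210, 251], [340, 271], [337, 284], [342, 269]]
```

View pics/s7c.png

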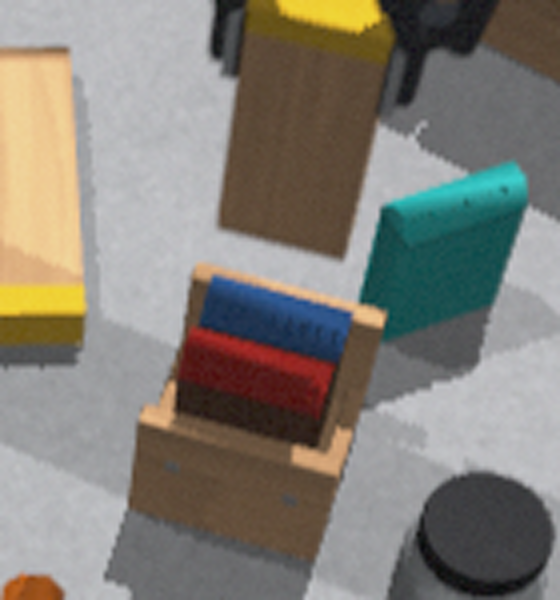

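```bash
python3 -m handwheel '{"offset":[[0.02,-0.06,-0.1],[0.04,-0.12,-0.3],[0.05,-0.17,-0.5],[0.05,-0.17,-0.7],[0.05,-0.17,-0.9],[0.05,-0.17,-1.1],[0.05,-0.17,-1.25],[0.05,-0.17,-1.35],[0.05,-0.17,-1.35],[0.05,-0.17,-1.35]],"roll":[0,0,0,0,0,0,0,0,0,0]}' 50 60
python3 - <<'E'
from h import *
import cv2
d=cam("scene")
i=d["img"][:,:,::-1]
cv2.imwrite("pics/s8c.png",cv2.resize(i[100:250,320:460],None,fx=4,fy=4,interpolation=cv2.INTER_CUBIC))
i=cam("top")["img"][:,:,::-1]
cv2.imwrite("pics/t8c.png",cv2.resize(i[130:280,140:290],None,fx=4,fy=4,interpolation=cv2.INTER_CUBIC))
E
```

```text
t: 12.8
tool_pos: [0.5735, 0.1466, 0.2172]
tool_rot: [3.107, 0.465, 0.001]
contact_force: [-0.3, 0.1, -0.7]
opening: 0.0591
```

View pics/s8c.png

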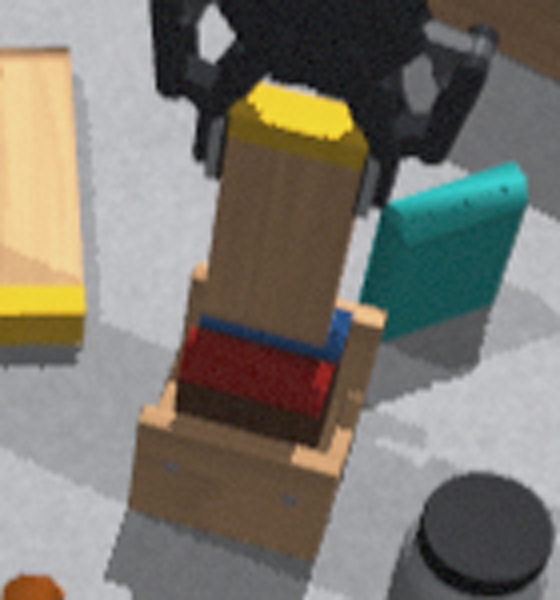

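View pics/t8c.png

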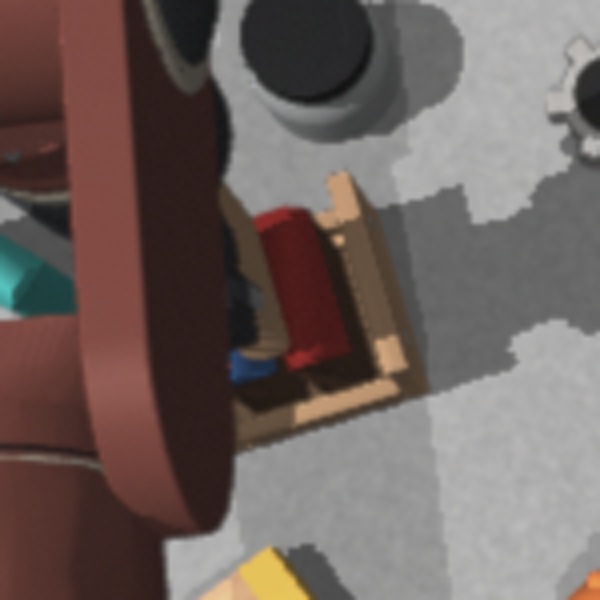

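Run:
```python
from h import *
o=ctrl.get_obs();print(o["tool_pos"],o["t"])
t=np.radians(17);xh=np.array([np.cos(t),np.sin(t),0]);yh=np.array([-xh[1],xh[0],0])
r=np.array([.5716,.1567,0])
for z in (.107,.113,.119):
  for yy in (-.005,0,.005):
    P=[proj("scene",r+s*.03*xh+(yy-.005)*yh+[0,0,z]) for s in(-1,1)]
    print(z,yy,[[round((u-320)*4),round((v-100)*4)] for u,v in P])
d=(o["tool_pos"]-r);print("tool in rack",d@xh,d@yh)
```

```text
[0.57370982 0.14656493 0.21751278] 12.9
0.107 -0.005 [[198, 331], [319, 363]]
0.107 0 [[201, 323], [322, 356]]
0.107 0.005 [[204, 315], [324, 348]]
0.113 -0.005 [[199, 323], [321, 356]]
0.113 0 [[202, 315], [324, 348]]
0.113 0.005 [[205, 307], [326, 340]]
0.119 -0.005 [[201, 315], [323, 348]]
0.119 0 [[203, 307], [326, 340]]
0.119 0.005 [[206, 300], [328, 332]]
tool in rack -0.0009455745800008568 -0.010309063701024912
```

```bash
python3 -m handwheel '{"offset":[[-0.02,0.09,0],[-0.02,0.09,0],[-0.02,0.09,-0.05],[-0.02,0.09,-0.1],[-0.02,0.09,-0.15],[-0.02,0.09,-0.2],[-0.02,0.09,-0.25],[-0.02,0.09,-0.3],[-0.02,0.09,-0.35],[-0.02,0.09,-0.35]],"roll":[0,0,0,0,0,0,0,0,0,0]}' 50 80
python3 - <<'E'
from h import *
import cv2
d=cam("scene")
i=d["img"][:,:,::-1]
cv2.imwrite("pics/s9c.png",cv2.resize(i[100:250,320:460],None,fx=4,fy=4,interpolation=cv2.INTER_CUBIC))
E
```

```text
t: 13.95
tool_pos: [0.5725, 0.15, 0.2025]
tool_rot: [3.107, 0.465, -0.001]
contact_force: [1.1, -0.1, -1.4]
opening: 0.059
```

View pics/s9c.png

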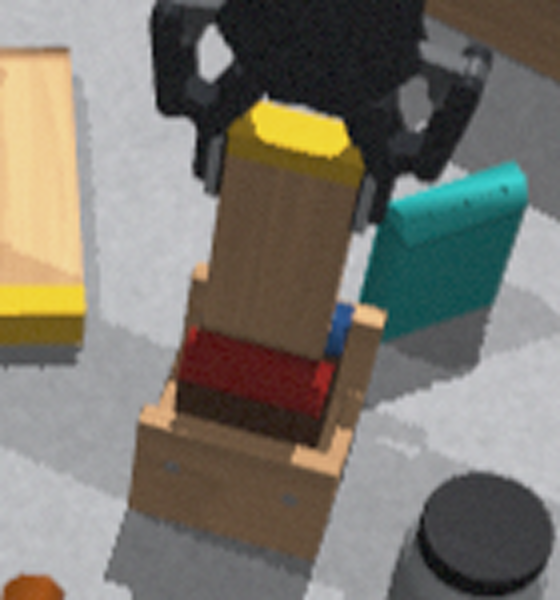

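The foot is now hidden behind the red block's ridge and in front of the blue one, with no contact force yet. I'll keep going down.

```bash
python3 -m handwheel '{"offset":[[0,0,-0.05],[0,0,-0.1],[0,0,-0.15],[0,0,-0.2],[0,0.01,-0.25],[0,0.02,-0.3],[-0.01,0.03,-0.35],[-0.01,0.03,-0.4],[-0.01,0.03,-0.4],[-0.01,0.03,-0.4]],"roll":[0,0,0,0,0,0,0,0,0,0]}' 50 80
python3 - <<'E'
from h import *
import cv2
d=cam("scene")
i=d["img"][:,:,::-1]
cv2.imwrite("pics/s10c.png",cv2.resize(i[100:250,320:460],None,fx=4,fy=4,interpolation=cv2.INTER_CUBIC))
E
```

```text
t: 15.0
tool_pos: [0.5721, 0.1513, 0.1867]
tool_rot: [3.107, 0.465, -0.001]
contact_force: [0.5, 0.1, -1.4]
opening: 0.059
```

View pics/s10c.png

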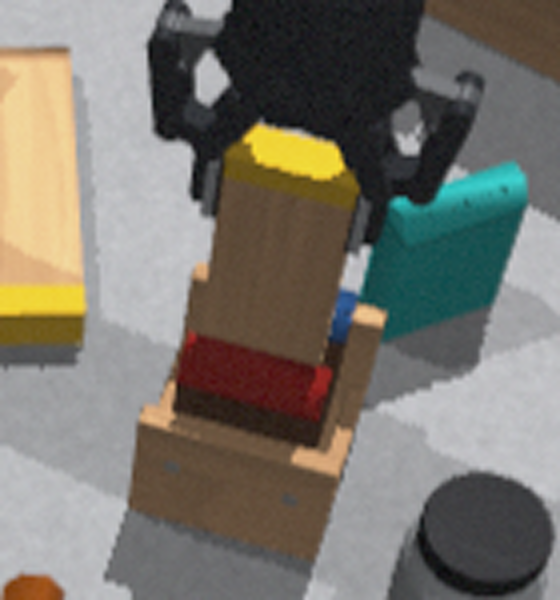

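```bash
python3 -m handwheel '{"offset":[[0,0,-0.06],[0,0.01,-0.12],[0,0.02,-0.18],[-0.01,0.03,-0.24],[-0.01,0.04,-0.3],[-0.01,0.04,-0.36],[-0.01,0.05,-0.42],[-0.01,0.05,-0.48],[-0.01,0.05,-0.5],[-0.01,0.05,-0.5]],"roll":[0,0,0,0,0,0,0,0,0,0]}' 50 80
python3 - <<'E'
from h import *
import cv2
d=cam("scene")
i=d["img"][:,:,::-1]
cv2.imwrite("pics/s11c.png",cv2.resize(i[100:250,320:460],None,fx=4,fy=4,interpolation=cv2.INTER_CUBIC))
E
```

```text
t: 16.05
tool_pos: [0.5727, 0.1519, 0.1673]
tool_rot: [3.104, 0.464, 0.003]
contact_force: [1.4, -5.7, 0.0]
opening: 0.0593
```

View pics/s11c.png

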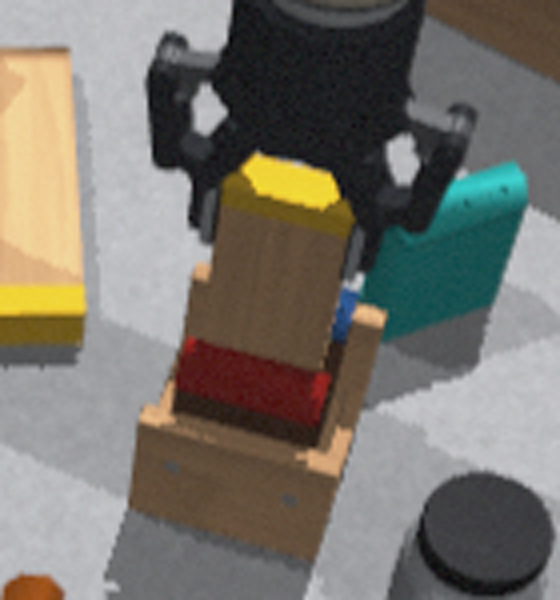

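```bash
python3 -m handwheel '{"offset":[[0,-0.02,-0.06],[0,-0.03,-0.12],[0,-0.03,-0.18],[0,-0.03,-0.24],[0,-0.03,-0.3],[0,-0.03,-0.36],[0,-0.03,-0.42],[0,-0.03,-0.48],[0,-0.03,-0.5],[0,-0.03,-0.5]],"roll":[0,0,0,0,0,0,0,0,0,0]}' 50 80
python3 - <<'E'
from h import *
import cv2
d=cam("scene")
i=d["img"][:,:,::-1]
cv2.imwrite("pics/s12c.png",cv2.resize(i[100:250,320:460],None,fx=4,fy=4,interpolation=cv2.INTER_CUBIC))
E
```

```text
t: 17.1
tool_pos: [0.5718, 0.1519, 0.1466]
tool_rot: [3.106, 0.465, -0.0]
contact_force: [1.6, -5.4, 0.1]
opening: 0.059
```

View pics/s12c.png

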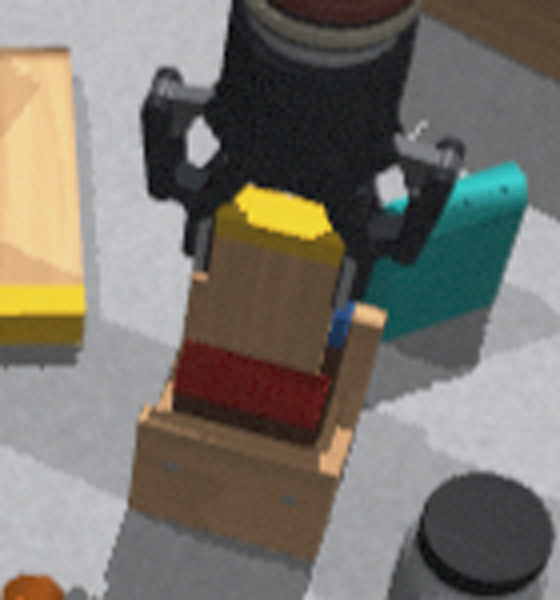

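```bash
python3 -m handwheel '{"offset":[[0,-0.02,-0.06],[0,-0.03,-0.12],[0,-0.03,-0.18],[0,-0.03,-0.24],[0,-0.03,-0.3],[0,-0.03,-0.36],[0,-0.03,-0.42],[0,-0.03,-0.48],[0,-0.03,-0.52],[0,-0.03,-0.52]],"roll":[0,0,0,0,0,0,0,0,0,0]}' 50 80
python3 - <<'E'
from h import *
import cv2
d=cam("scene")
i=d["img"][:,:,::-1]
cv2.imwrite("pics/s13c.png",cv2.resize(i[100:250,320:460],None,fx=4,fy=4,interpolation=cv2.INTER_CUBIC))
E
```

```text
t: 18.15
tool_pos: [0.5715, 0.151, 0.1255]
tool_rot: [-3.107, -0.465, 0.001]
contact_force: [0.1, -0.8, -1.4]
opening: 0.0589
```

View pics/s13c.png

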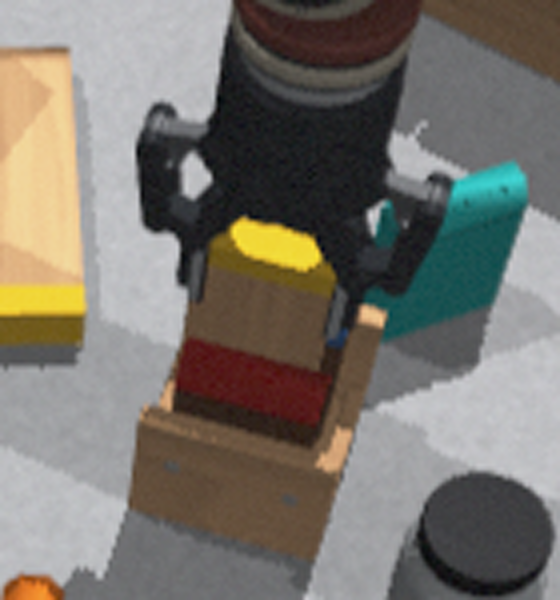

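Foot at about 22 mm, so roughly 10 mm to go. I'll go down slowly and watch the force.

```bash
python3 -m handwheel '{"offset":[[0,0,-0.02],[0,0,-0.04],[0,0,-0.06],[0,0,-0.08],[0,0,-0.1],[0,0,-0.12],[0,0,-0.14],[0,0,-0.16],[0,0,-0.18],[0,0,-0.18]],"roll":[0,0,0,0,0,0,0,0,0,0]}' 50 80
```

```text
t: 19.2
tool_pos: [0.5717, 0.151, 0.1187]
tool_rot: [-3.107, -0.465, 0.0]
contact_force: [0.1, 0.5, -2.4]
opening: 0.0592
```

```bash
python3 -m handwheel '{"offset":[[0,0,-0.02],[0,0,-0.03],[0,0,-0.05],[0,0,-0.06],[0,0,-0.08],[0,0,-0.09],[0,0,-0.1],[0,0,-0.1],[0,0,-0.1],[0,0,-0.1]],"roll":[0,0,0,0,0,0,0,0,0,0]}' 50 80
```

```text
t: 20.2
tool_pos: [0.5724, 0.1511, 0.1173]
tool_rot: [-3.107, -0.465, -0.002]
contact_force: [-2.9, 0.2, 10.4]
opening: 0.0593
```

```bash
python3 -m handwheel '{"offset":[[0,0,-0.01],[0,0,-0.02],[0,0,-0.03],[0,0,-0.04],[0,0,-0.04],[0,0,-0.04],[0,0,-0.04],[0,0,-0.04],[0,0,-0.04],[0,0,-0.04]],"roll":[0,0,0,0,0,0,0,0,0,0]}' 50 80
python3 - <<'E'
from h import *
import cv2
for n in ("scene","wrist"):
    i=cam(n)["img"][:,:,::-1]
    cv2.imwrite(f"pics/{n}14.png",i)
i=cv2.imread("pics/scene14.png")
cv2.imwrite("pics/s14c.png",cv2.resize(i[130:250,340:440],None,fx=5,fy=5,interpolation=cv2.INTER_CUBIC))
t=np.radians(17);xh=np.array([np.cos(t),np.sin(t),0]);yh=np.array([-xh[1],xh[0],0])
r=np.array([.5716,.1567,0])
for yy in (-.006,0):
  for z in (.162,.166,.148):
    P=[proj("scene",r+s*.03*xh+(yy-.01)*yh+[0,0,z]) for s in(-1,1)]
    print(z,yy,[[round((u-340)*5),round((v-130)*5)] for u,v in P])
E
```

```text
t: 21.2
tool_pos: [0.573, 0.1512, 0.1173]
tool_rot: [-3.107, -0.465, -0.003]
contact_force: [-5.0, -1.0, 15.5]
opening: 0.0592
0.162 -0.006 [[158, 184], [317, 226]]
0.166 -0.006 [[159, 177], [318, 220]]
0.148 -0.006 [[154, 208], [311, 250]]
0.162 0 [[162, 172], [321, 214]]
0.166 0 [[163, 165], [322, 207]]
0.148 0 [[158, 196], [315, 238]]
```

View pics/s14c.png

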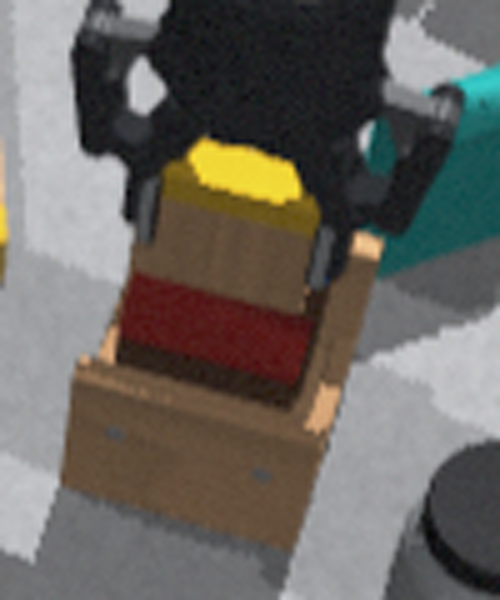

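View pics/wrist14.png

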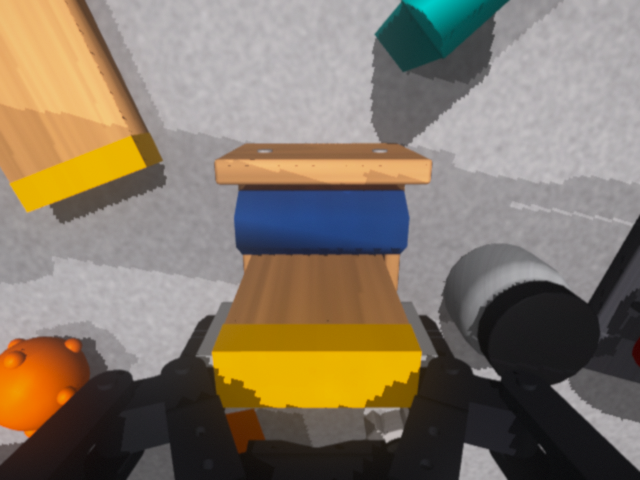

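Run:
```python
from h import *
import cv2
d=cam("wrist");i=d["img"][:,:,::-1]
cv2.imwrite("pics/w15c.png",cv2.resize(i[170:420,190:450],None,fx=2.4,fy=2.4,interpolation=cv2.INTER_CUBIC))
t=np.radians(17);xh=np.array([np.cos(t),np.sin(t),0]);yh=np.array([-xh[1],xh[0],0]);r=np.array([.5716,.1567,0])
for z in (.107,.156,.159,.162,.165,.168):
    a,b=plane("wrist",214,350,z),plane("wrist",420.5,350,z);m=(a+b)/2-r
    print(z,np.linalg.norm(a-b),"mid rack xy",m@xh,m@yh)
# blue top
for u,v in((236,187),(236,252),(409,187),(409,252)):
    p=plane("wrist",u,v,.1)-r;print(p@xh,p@yh)
print("wall",[(plane("wrist",u,v,.08)-r)@yh for u,v in((320,144),(320,160))])
```

```text
0.107 0.09400646520684325 mid rack xy -0.0004057184409564806 -0.02919697239872482
0.156 0.06400626271038579 mid rack xy -0.0006989503745269837 0.004691840060804938
0.159 0.06216951561876606 mid rack xy -0.0007169033500517235 0.006766665313429206
0.162 0.060332768527146134 mid rack xy -0.0007348563255764551 0.008841490566053501
0.165 0.05849602143552632 mid rack xy -0.0007528093011011949 0.010916315818677769
0.168 0.056659274343906385 mid rack xy -0.0007707622766259346 0.012991141071302037
-0.033981424670148995 0.044497586756532384
-0.03583224377146477 0.0158593108106887
0.037349334908251756 0.04449497289711413
0.03952037102859825 0.015820123995176943
wall [np.float64(0.05994045200086579), np.float64(0.05284467048404101)]
```

View pics/w15c.png

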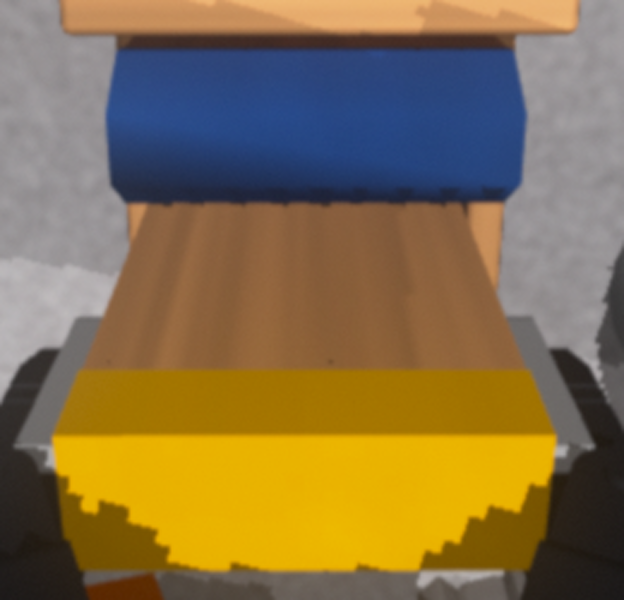

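Both views put the top at about 162 mm and the block's centre within about 1 mm of the rack's middle. The force climbs with no further descent, so the foot is home. Next I'll ease off the push, open, and rise straight up.

```bash
python3 -m handwheel '{"offset":[[0,0,0.02],[0,0,0.04],[0,0,0.05],[0,0,0.05],[0,0,0.05],[0,0,0.05],[0,0,0.05],[0,0,0.05],[0,0,0.05],[0,0,0.05]],"roll":[0,0,0,0,0,0,0,0,0,0]}' 50 30
python3 -m handwheel '{"offset":[[0,0,0],[0,0,0],[0,0,0],[0,0,0],[0,0,0],[0,0,0],[0,0,0],[0,0,0],[0,0,0],[0,0,0]],"roll":[0,0,0,0,0,0,0,0,0,0]}' 75 20
python3 - <<'E'
from h import *
import cv2
for n in("scene","wrist"): cv2.imwrite(f"pics/{n}16.png",cam(n)["img"][:,:,::-1])
a=cv2.imread("pics/scene16.png")[130:250,340:440];b=cv2.imread("pics/wrist16.png")
cv2.imwrite("pics/m16.png",np.hstack([cv2.resize(a,(300,360)),cv2.resize(b,(480,360))]))
E
```

```text
t: 22.35
tool_pos: [0.5729, 0.1512, 0.1174]
tool_rot: [-3.107, -0.465, -0.004]
contact_force: [-1.6, 0.0, 6.2]
opening: 0.0593
t: 23.35
tool_pos: [0.5718, 0.1509, 0.1153]
tool_rot: [-3.107, -0.465, -0.0]
contact_force: [0.2, -0.3, -0.1]
opening: 0.0748
```

View pics/m16.png

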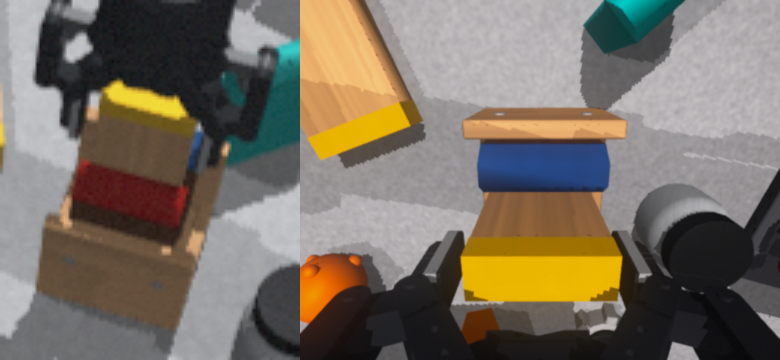

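Released: the jaws are clear on both sides and the block didn't move. Now up and away.

```bash
python3 -m handwheel '{"offset":[[0,0,0.1],[0,0,0.4],[0,0,0.8],[0,0,1.2],[0,0,1.7],[0,0,2.2],[0,0,2.7],[0,0,3.2],[0,0,3.6],[0,0,3.8]],"roll":[0,0,0,0,0,0,0,0,0,0]}' 80
python3 -m handwheel '{"offset":[[0,-0.5,0],[0,-1.2,0],[0,-2,0],[0,-3,0],[0,-4,0],[0,-5,0],[0,-6,0],[0,-6.8,0],[0,-7.4,0],[0,-7.5,0]],"roll":[0,0,0,0,0,0,0,0,0,0]}'
python3 - <<'E'
from h import *
import cv2
for n in("scene","top"): cv2.imwrite(f"pics/{n}17.png",cam(n)["img"][:,:,::-1])
a=cv2.imread("pics/scene17.png")[120:250,330:450];b=cv2.imread("pics/top17.png")[140:270,140:270]
cv2.imwrite("pics/m17.png",np.hstack([cv2.resize(a,(380,410),interpolation=cv2.INTER_CUBIC),cv2.resize(b,(410,410),interpolation=cv2.INTER_CUBIC)]))
for n in("scene","top"):
    p=cv2.imread(f"pics/{n}0.png").astype(int);q=cv2.imread(f"pics/{n}17.png").astype(int)
    for nm,(y,x) in {"ball":((219,275) if n=="scene" else (289,294)),"collar":((295,390) if n=="scene" else(153,294)),"tin":((240,440) if n=="scene" else(143,218))}.items():
        s=np.s_[y-14:y+14,x-14:x+14]; print(n,nm,cv2.phaseCorrelate(p[s].mean(2).astype(np.float32),q[s].mean(2).astype(np.float32)))
E
```

```text
t: 24.45
tool_pos: [0.5727, 0.151, 0.2708]
tool_rot: [3.107, 0.465, 0.007]
contact_force: [0.0, -0.3, 0.2]
opening: 0.0805
t: 25.45
tool_pos: [0.5714, -0.1515, 0.267]
tool_rot: [3.108, 0.459, -0.001]
contact_force: [-1.0, 0.6, 0.6]
opening: 0.0799
scene ball ((-3.1550511405774593, 5.969842380491578), 0.14725540267096626)
scene collar ((0.06018959744972996, -0.08633792371150939), 1.0104546882708867)
scene tin ((-0.00847330500275234, -0.005934801879153184), 1.0143084965811835)
top ball ((0.3553283574862327, 0.08144878897718577), 0.5765245294570923)
top collar ((0.03796190942052746, -0.051009880662270746), 0.9696875021192762)
top tin ((0.033298236393182634, -0.03176342156859313), 1.0123000232378643)
```

View pics/m17.png

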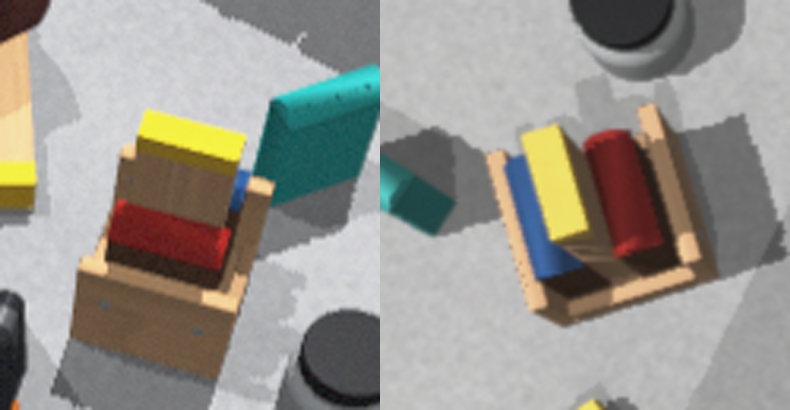

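View pics/scene17.png

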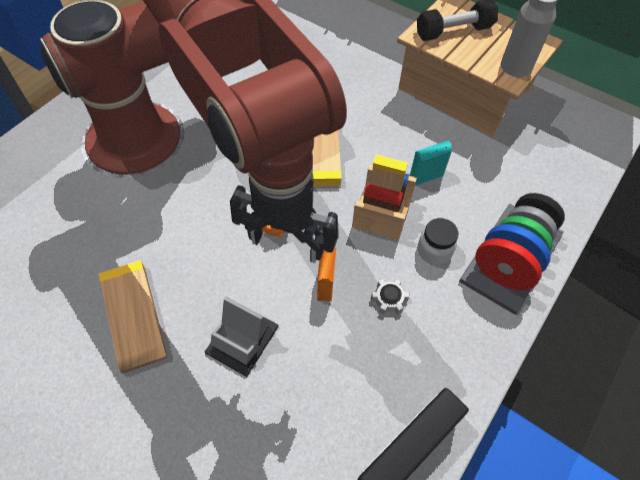

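Run:
```python
from h import *
t=np.radians(17);xh=np.array([np.cos(t),np.sin(t),0]);yh=np.array([-xh[1],xh[0],0]);r=np.array([.5716,.1567,0])
k=410/130
for x,y in((142,132),(178,125),(208,233),(177,242)):
    p=plane("top",140+x/k,140+y/k,.162)-r;print(round(p@xh,4),round(p@yh,4))
# scene far corners: crop scale 380/120
for x,y in((145,110),(245,135),(136,139),(236,165)):
    p=plane("scene",330+x/(380/120),120+y/(410/130),.162)-r;print("s",round(p@xh,4),round(p@yh,4))
# red ridge & blue in top z .1
for x,y in((205,143),(250,130),(240,255),(283,245)):
    p=plane("top",140+x/k,140+y/k,.1)-r;print("red",round(p@xh,4),round(p@yh,4))
```

```text
0.0289 0.013
0.0268 -0.0067
-0.0354 -0.0061
-0.0352 0.0111
s -0.0301 0.0141
s 0.03 0.0148
s -0.0293 -0.0089
s 0.0304 -0.0086
red 0.0316 -0.0086
red 0.0312 -0.0358
red -0.0382 -0.01
red -0.04 -0.0353
```

The block is upright within measuring error, with its top at 162 mm. The blue and red blocks stand upright on either side of it. Handing in.

Run:
```python
from station import ctrl
o=ctrl.get_obs();print(o["t"],o["contact_force"]);print(ctrl.finish_job())
```

```text
25.65 [-0.13355989 -0.12963245 -0.18139035]
the job is handed in; nothing more can be done
None
```

I took the tall block out of the rest, stood it upright and pushed it down between the blue and red blocks until its foot was on the rack floor. Then I let go and handed in at 25.65 s.

**How:** I gripped it across its 60 mm width and drew it up along its lean. I then pivoted it upright in the grip against the rest's front lip. At the bottom I pressed until the push reached 15.5 N with no further travel, eased off, and only then opened the gripper.

**Last checks:**
- **Home:** before release, the wrist view put the block's top at about 162 mm, which matches a foot on the floor. The scene view afterwards agrees: at that height the block measures its true 60 mm width.
- **Upright:** the top's centre is about 3 mm towards the blue side after release, as the 6 mm of slack in the rack allows. The lean is at most a couple of degrees. The red and blue blocks still stand on either side.
- **Collar and tin:** unmoved, less than 0.1 pixel shift in both views.
- **Ball:** the top view shows a 0.4 pixel shift, but that match was weak. The scene-view check failed because the arm was in front of the ball. The gripper stayed well above it throughout.

**Disagreements:** the tool sat about 5 mm off the block's centre line by the end, so the position worked out from the tool differed from the two cameras. I went by the cameras.

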